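# Hold the slit open on the optical shaft gauge

## Task

Gauge the ground shaft: slide its black pallet over the green mat, without lifting it and without touching the shaft, squarely onto the yellow-cornered spot between the two heads of the gauge and up against both stop pins. Then pull the light head's sprung slit slide out by its upright blue tab until the red pointer stands at the black line of the green marker, and finish while still holding it there for the reading. Leave everything else on the table where it is.

Things in the scene. Friction and masses are not known exactly. Their poses are not given: they have to be found in the camera images.
- pallet_mid (a point): Middle of the loose black pallet (half-way up, 9 mm above the mat): a plate 100 x 100 mm, 18 mm thick, 0.5 to 0.8 kg with its shaft, flat on the mat in front of the gauge; axes along its sides, z up. It starts 135 to 170 mm nearer the robot than the spot and 30 to 125 mm to the -y side of it, turned by up to 0.3 rad against the gauge.
- shaft: The ground steel shaft fixed upright in the middle of the black pallet, not to be touched: a collar 36 mm across and 9 mm high, then 22 mm across, then 16 mm across, its top 55 mm above the pallet's top face (73 mm above the mat); origin: where it meets the pallet's top face.
- spot (a point): Where the pallet's centre belongs, at mat level, inside four yellow tape corners; fixed to the gauge. x points away from the robot towards the stops, y to the light head, z up. Two steel stop pins (14 mm thick, 10 mm up, at y -32 and +32 mm) end at x = +50 mm, so a pallet against both has its centre at x = 0. From x = 75 mm a bridge 51 mm high joins the heads.
- light_head (a point): The light head: top centre of its cream housing, 100 mm up, at x 47, y 200 mm from the spot. Housing: x -30 to 125, y 150 to 250 mm. Before it a black block: x -45 to 45, y 108 to 150, 85 mm high, lens barrel in to y = 89. The slide's guide and scale rail run from it towards the robot to x = -195 mm, at y 110 to 172, up to 62 mm high.
- camera_head (a point): The camera head: top centre of its cream housing, 100 mm up, at x 47, y -200 mm from the spot. The mirror image of the light head without guide and rail; the camera on it reaches 128 mm.
- tab: The slide's upright pull tab, blue with a white band near its top: 10 mm thick along the spot's x, 36 mm wide along y, 48 mm high (67 to 115 mm above the mat); origin at its middle, 91 mm up. With the slide in it stands at x = -95, y = 125 mm from the spot, with 45 mm of free room behind it above the slide's bar (bar top 67 mm up). Axes parallel to the spot's.
- pointer (a point): Tip of the thin red pointer that moves with the slide, 65 mm above the mat, beside the scale rail at y = +159.5 mm from the spot, level with the tab's middle in x. The slide travels along the spot's -x, 70 mm to its end stop; its spring pulls back with about 4 N when in, 8 N at 37 mm and 12 N at the end stop, and returns it when let go.
- marker: Green marker clipped on the scale rail, 10 mm long along x, 13 mm wide, with a black line across its middle on top; it stays where it was set, for a pull of 22 to 52 mm. Origin: under its middle, on the rail's top, 62 mm above the mat; axes parallel to the spot's. The pointer is at the mark when its x in the marker's frame is 0.
- ring_gauge: Bystander, leave alone: steel ring gauge, 64 mm outside, 38 mm bore, 20 mm high; origin: centre of its underside.
- sample_tray: Bystander, leave alone: round clear compartment tray, 124 mm across, 24 mm high; origin: centre of its underside.
- driver: Bystander, leave alone: screwdriver, 170 mm long, lying; origin under the middle of it.
- spare_pallet: Bystander, leave alone: empty spare pallet, bright aluminium, 100 x 100 x 18 mm with a low dark collar and no shaft; not the one to use; origin: centre of its underside.
- block_case: Bystander, leave alone: open wooden case of gauge blocks, 90 x 130 mm, 36 mm high; origin: centre of its underside.
- plug_gauge: Bystander, leave alone: steel cylinder standing on end, 24 mm across, 70 mm high; origin: centre of its underside.
There are look-alikes about, which are no part of the job. Leave any pink or turquoise look-alike of the part that bears pallet_mid alone.

How it is judged (in metres and radians):
On the way, in this order (a step that is already met when the one before it is completed fails the run):
1. the pallet stands on the spot against both stops (x of pallet_mid in the frame of spot between -0.006 and 0.006 m and y of pallet_mid in the frame of spot between -0.01 and 0.01 m and angle between the x axis of pallet_mid and the x axis of spot, either way round below 0.1 rad and height (world z) of pallet_mid below 0.012 m and angle between pallet_mid's own z axis and vertical below 0.05 rad), for 0.3 s.
2. the slide is held with the pointer at the marker (all of step 1 and x of pointer in the frame of marker between -0.004 and 0.004 m and contact force between the fingers and tab above 2 N), for 0.3 s.
At the end, for the whole second after the job is handed in: The pallet stands flat on the spot (within 6 mm along the gauge, 10 mm across, 0.1 rad) and the fingers hold the tab, with over 2 N on it, so that the pointer stays within 4 mm of the marker's line, at rest (all of step 2 and linear speed of tab below 0.01 m/s); the arm keeps its last pose, push and grip.
It fails at once if the pallet is lifted or tipped (height (world z) of pallet_mid above 0.021 m or angle between pallet_mid's own z axis and vertical above 0.2 rad).
It fails at once if the shaft is touched (contact force between any of the fingers, the arm and shaft above 0.3 N).
It fails at once if a bystander is moved by more than 15 mm (distance of any of ring_gauge, sample_tray, driver, spare_pallet, block_case, plug_gauge from where it was at the start of the episode above 0.015 m).
It also fails if it takes over 72 s, if anything falls off the work surface, if the arm or the gripper's body presses on something with over 40 N, if the wrist force passes 120 N, or if a joint passes its speed limit or range.

## Robot

A 7-joint arm with a two-finger parallel gripper is mounted at the origin on the work surface. World frame = base frame: x ahead of the robot, y to its left, z up, the work surface at z = 0. Lengths are in m, angles in degrees, forces in N, time in s.
With the tool pointing down it reaches from about 0.4 to 0.875 m from the base axis. Payload 19.3 kg.
Tool frame: the origin (TCP) lies at the very end of the fingers, on their centre line; the grasp point (between the pads) lies 19 mm behind it; x points along the fingers, y is the direction in which the jaws open and shut, and the axes are right-handed (so a half turn about x gives the same grasp; the last joint's range is limited). The gripper opens to 85 mm and grips with 20 to 120 N. Pads are 22 mm wide; open, the fingers measure 114 mm over their backs; the gripper's body (76 mm by 85 mm) begins 54 mm behind the grasp point. The pads swing forward as they close: fully open they stand 13 mm farther back than shut.
Start: joints at [-79.538, 29.874, -2.08, 91.645, 1.215, 58.505, -6.463], TCP at [0.156, 0.605, 0.231] pointing down, gripper open.
Joint ranges: [-166.77, 166.77], [-17.47, 122.26], [-85.68, 81.53], [9.62, 139.38], [-72.42, 252.41], [9.2, 110.78], [-144.41, 144.41]. Speed limits (degrees/s): [108.29, 108.29, 136.94, 136.94, 172.46, 172.46, 172.46].

## Interface

Orientations are given as [roll, pitch, yaw] about the fixed x, y, z axes, in that order (R = Rz(yaw) Ry(pitch) Rx(roll)).
In Python, from workcell import get_obs, capture, camera_params, finish_job gives the robot as it stands.
- The arm moves only by the tool carry_out, never from a script. Its argument "deltas" is a list of rows, each an object with "slide": the shift along the tool's x, y, z each as a share of 0.15 m, from -1 to 1, a list of three; "spin": the turn about the tool's x as a share of 360 degrees, from -1 to 1. In form: [{"slide": [dx, dy, dz], "spin": spin}, ...]. A call has 1 to 20 rows; each row is the pose to reach, as a shift and turn from the pose commanded when the call began, along the tool's axes at that moment, turning the shorter way round; what a row does not reach only later rows make up. A row lasts 1/10 s, in which the tool goes at most 50 mm and 8.59 degrees, less where a joint would pass 70% of its speed; a pose out of reach is approached as far as the arm can. A call with a number of a shift or a turn outside -1 to 1 is refused whole. A call with a gripper value outside its range is refused whole. "jaw" is the finger opening in mm, from 0 to 85.4, set as the call begins (left out, the last holds). The fingers move at their own pace and stop on an object; "squeeze" is the grip in N (left out, the last holds). Time passes only in rows, so rows that repeat a pose let the fingers close. It gives the time, the measured TCP pose, the force and the opening at its end, in the units of the state.
- get_obs(): the state, without advancing time (a new reading comes with each control period).
- capture(name): name is "scene" or "top" or "wrist"; returns the picture (480x640x3 uint8, blue, green, red); there is no depth.
- camera_params(name): a dict with "fx", "fy", "cx", "cy" (pixels), "k1" (the pictures are not rectified: a ray, as slopes to the right and down, at radius r is drawn at 1 + k1 r^2 times it, then the intrinsics apply), "T" (4x4, takes a point from camera to world coordinates); the wrist camera has in their place "tool_from_camera" (4x4, takes a point from camera to tool coordinates, whose origin is the TCP and whose axes are the tool frame's). Camera axes: x right, y up, looking along -z (the intrinsics and any distortion apply to the point x, -y, -z); pixel columns grow to the right and rows downward; lengths in m; the calibration is good to about 2 mm. A picture is of the moment at which its call begins: read the wrist's pose just before it. camera_params takes no time and is no camera call.
- finish_job(): hands the job in, once; it reports no verdict.
The state is a dict: "clock": time; "q": joint angles; "joint_vel": joint speeds; "effort": joint torques, N m; "eef_pos": TCP position; "eef_rot": TCP orientation; "wrist_force": force on the tool from outside, world axes, zero at the start; "torque": the same for the moment, N m; "gripper_width": finger opening in m.
Only numpy, scipy, OpenCV 4.12 (cv2) and the standard library are available. Lean on these libraries where they do the work, as an engineer would, in place of code of your own. Each camera call takes 0.05 s, during which the arm holds its last target.

## Working session

There is one attempt and no reset: what is moved stays moved. The work goes in short steps, Python scripts to look and compute and a tool call to move; the robot and the scene stay as the last step left them, time stands still between calls to the robot, and variables do not carry over. Pictures are saved under pics/ and viewed, and the job is handed in when it is done.

Besides the shell and the picture viewer there is one more tool, called after ">>>" by a JSON object that holds its "fn" and its "kwargs", one argument or row to a line. carry_out: Moves the arm, as the interface text tells. Shift numbers are shares of 0.15 m and turn numbers shares of 360 degrees, none past 1 either way. Its arguments: {"type":"object","properties":{"deltas":{"type":"array","items":{"type":"object","properties":{"slide":{"type":"array","items":{"type":"number"}},"spin":{"type":"number"}}}},"jaw":{"type":"number"},"squeeze":{"type":"number"}},"required":["deltas"]}

```bash
ls; mkdir -p pics; python3 - <<'E'
from workcell import *
import cv2
print(get_obs())
for n in("scene","top","wrist"):
    cv2.imwrite(f"pics/{n}0.png",capture(n)); print(n,camera_params(n))
E
```

```text
pics
{'clock': 0.0, 'q': array([-79.53747507,  29.91010666,  -2.08088754,  91.6715802 ,
         1.21462149,  58.50411866,  -6.46325354]), 'joint_vel': array([-0.00144005, -0.03990548,  0.11321427,  0.08051413, -0.01603373,
       -0.04637253,  0.03837182]), 'effort': array([ 1.63746241e-03, -9.27082300e+01,  1.98024295e+00, -3.69943929e+01,
        1.78716896e-02,  8.14045896e-03,  7.54674420e-05]), 'eef_pos': array([0.1562852 , 0.60481576, 0.23072925]), 'eef_rot': array([ -85.77570785,   89.93624935, -100.26177185]), 'wrist_force': array([ 0.58176491,  0.43968691, -0.42503824]), 'torque': array([-0.00911226, -0.00711177, -0.0399785 ]), 'gripper_width': 0.08543950222942966}
scene {'fx': 492.6933793352951, 'fy': 492.6933793352951, 'cx': 323.94535540077214, 'cy': 242.9469280207643, 'k1': -0.10040495803907315, 'T': array([[ 6.27697038e-01, -6.03171891e-01,  4.92117972e-01,
         1.08377908e+00],
       [ 7.78457417e-01,  4.85796662e-01, -3.97499248e-01,
        -4.33647958e-01],
       [ 6.91104918e-04,  6.32601986e-01,  7.74476758e-01,
         9.31749340e-01],
       [ 0.00000000e
[... 351 characters left out ...]
,
        -2.40992455e-02],
       [ 6.45355910e-04,  2.10377787e-01,  9.77619952e-01,
         1.10543010e+00],
       [ 0.00000000e+00,  0.00000000e+00,  0.00000000e+00,
         1.00000000e+00]])}
wrist {'fx': 393.78078829678196, 'fy': 393.78078829678196, 'cx': 325.41028643385783, 'cy': 240.84411354055018, 'k1': -0.05057428958331267, 'tool_from_camera': array([[ 5.48852109e-04,  3.27512135e-01, -9.44846813e-01,
        -1.42304305e-01],
       [ 9.99999808e-01,  9.26681516e-05,  6.13011484e-04,
        -1.90015192e-04],
       [ 2.88325907e-04, -9.44846968e-01, -3.27512021e-01,
        -8.36527327e-02],
       [ 0.00000000e+00,  0.00000000e+00,  0.00000000e+00,
         1.00000000e+00]])}
```

View pics/scene0.png

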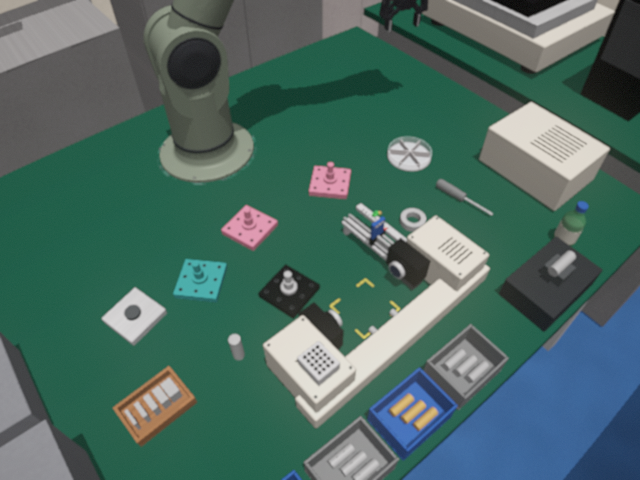

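View pics/top0.png

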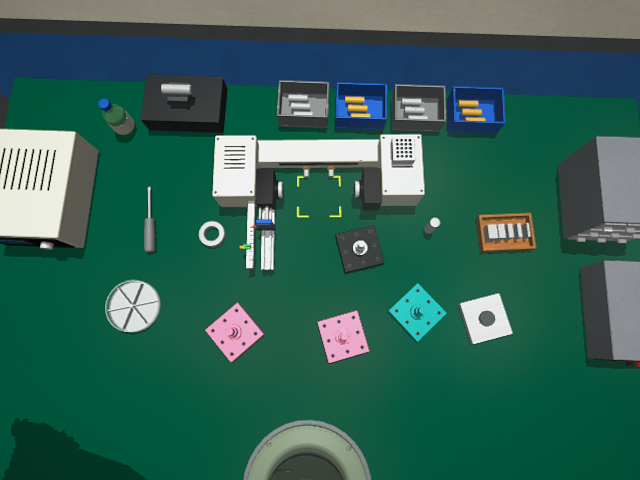

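View pics/wrist0.png

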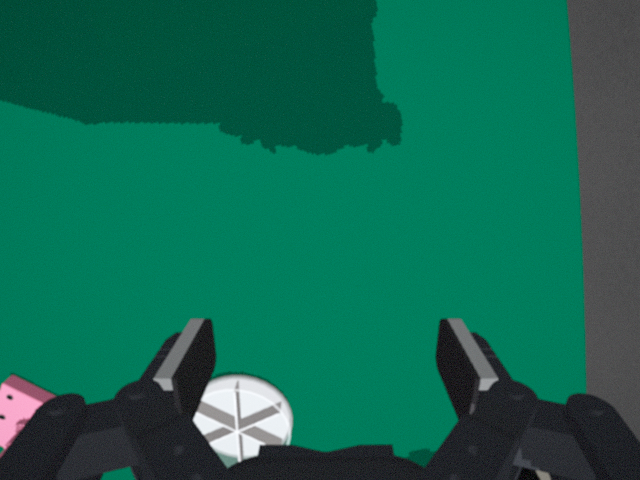

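The top view shows the black pallet at about (360,249), the yellow-cornered spot at about (319,197), the blue tab at about (264,224) and the green marker at about (246,246). I'll measure them.

```bash
cat > h.py <<'E'
import numpy as np, cv2
from workcell import *
from scipy.spatial.transform import Rotation as R
def camT(n,obs=None):
    p=camera_params(n)
    if n!="wrist": return p,np.array(p["T"])
    o=obs or get_obs(); T=np.eye(4); T[:3,:3]=R.from_euler("xyz",o["eef_rot"],degrees=True).as_matrix(); T[:3,3]=o["eef_pos"]
    return p,T@p["tool_from_camera"]
def ray(n,uv,obs=None):
    p,T=camT(n,obs); K=np.array([[p["fx"],0,p["cx"]],[0,p["fy"],p["cy"]],[0,0,1]])
    x=cv2.undistortPoints(np.array(uv,float).reshape(-1,1,2),K,np.array([p["k1"],0,0,0,0.]),None,None,None).reshape(-1,2)
    d=np.c_[x[:,0],-x[:,1],-np.ones(len(x))]@T[:3,:3].T
    return T[:3,3],d
def onz(n,uv,z,obs=None):
    o,d=ray(n,uv,obs); return o+d*((z-o[2])/d[:,2])[:,None]
def proj(n,X,obs=None):
    p,T=camT(n,obs); X=(np.atleast_2d(X)-T[:3,3])@T[:3,:3]
    x=X[:,0]/-X[:,2]; y=-X[:,1]/-X[:,2]; s=1+p["k1"]*(x*x+y*y)
    return np.c_[p["cx"]+p["fx"]*x*s,p["cy"]+p["fy"]*y*s]
E
python3 - <<'E'
from h import *
for n in("top","scene"):
    im=cv2.imread(f"pics/{n}0.png"); hsv=cv2.cvtColor(im,cv2.COLOR_BGR2HSV)
    def comps(lo,hi,box,name,z,mn=4):
        m=cv2.inRange(hsv,lo,hi); b=np.zeros_like(m); b[box[1]:box[3],box[0]:box[2]]=m[box[1]:box[3],box[0]:box[2]]
        k,l,s,c=cv2.connectedComponentsWithStats(b)
        for i in range(1,k):
            if s[i,4]>=mn: print(n,name,s[i],c[i].round(1),onz(n,[c[i]],z)[0].round(4))
        return b
    gb=(200,160,440,290) if n=="top" else (250,190,460,350)
    ye=comps((22,90,90),(36,255,255),gb,"yel",0)
    comps((105,120,50),(125,255,255),gb,"blue",.091)
    comps((0,130,80),(8,255,255),gb,"red",.065,2)
    comps((45,200,130),(65,255,255),gb,"grn",.07,2)
    bx=(330,222,390,278) if n=="top" else (255,260,325,318)
    b=comps((0,0,0),(180,255,60),bx,"blk",.018,30)
    cs,_=cv2.findContours(b,cv2.RETR_EXTERNAL,cv2.CHAIN_APPROX_NONE); c=max(cs,key=cv2.contourArea)
    print(cv2.minAreaRect(c)); bp=cv2.boxPoints(cv2.minAreaRect(c)); P=onz(n,bp,.018); print(P.round(4),P.mean(0))
    x0,y0,x1,y1=gb; cv2.imwrite(f"pics/{n}z.png",cv2.resize(im[y0:y1,x0:x1],None,fx=3,fy=3,interpolation=cv2.INTER_CUBIC))
E
```

```text
top yel [297 176   8  11  32] [298.8 179.6] [0.731  0.0529 0.    ]
top yel [332 176   9  11  32] [337.9 179.3] [ 0.7357 -0.0486  0.    ]
top yel [297 207  12  10  36] [300.2 213.3] [0.6405 0.0448 0.    ]
top yel [330 207  11  10  29] [337.8 212.9] [ 0.6454 -0.051   0.    ]
top blue [256 219  18   9 118] [264.3 223.2] [0.5881 0.1216 0.091 ]
top red [252 225   5   3   8] [254.2 226.1] [0.5865 0.1489 0.065 ]
top blk [336 236  48  38 120] [355.5 262.7] [ 0.5153 -0.0979  0.018 ]
((353.54522705078125, 261.1614074707031), (54.13743591308594, 28.85940170288086), 27.050596237182617)
[[ 0.5147 -0.0179  0.018 ]
 [ 0.5806 -0.048   0.018 ]
 [ 0.5232 -0.1683  0.018 ]
 [ 0.4588 -0.1371  0.018 ]] [ 0.51931855 -0.09285234  0.018     ]
scene yel [379 211   3   4   9] [379.7 212.4] [ 0.5028  0.2201 -0.    ]
scene yel [356 278  18   9  74] [364.6 282.4] [0.6413 0.044  0.    ]
scene yel [329 298  11  15  67] [334.5 304.7] [ 0.644  -0.0482  0.    ]
scene yel [390 301  10  10  44] [394.8 305.4] [0.7298 0.0547 0.    ]
scene yel [355 329  16  10  66] [361.9 333.9] [ 0.7371 -0.0493  0.    ]
scene blue [371 217  14  23 136] [376.6 228.3] [0.5909 0.1176 0.091 ]
scene blk [ 259  265   66   53 1628] [292.4 295.3] [ 0.5756 -0.1125  0.018 ]
((297.13519287109375, 295.602294921875), (68.28954315185547, 42.10014724731445), 32.347442626953125)
[[ 0.5263 -0.1733  0.018 ]
 [ 0.4771 -0.0767  0.018 ]
 [ 0.6392 -0.0367  0.018 ]
 [ 0.6777 -0.1302  0.018 ]] [ 0.58009558 -0.1042385   0.018     ]
```

```bash
ls pics
```

```text
scene0.png
scenez.png
top0.png
topz.png
wrist0.png
```

View pics/topz.png

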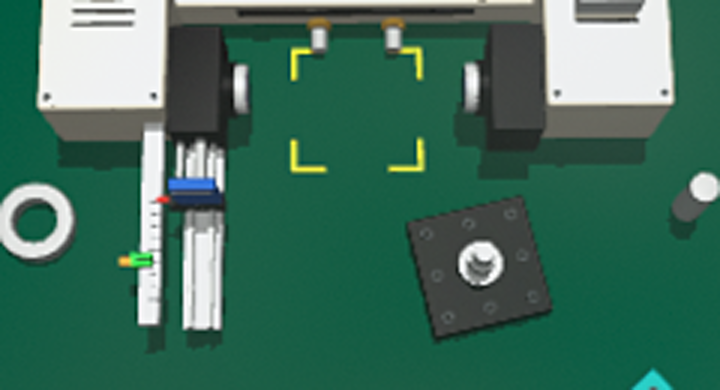

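View pics/scenez.png

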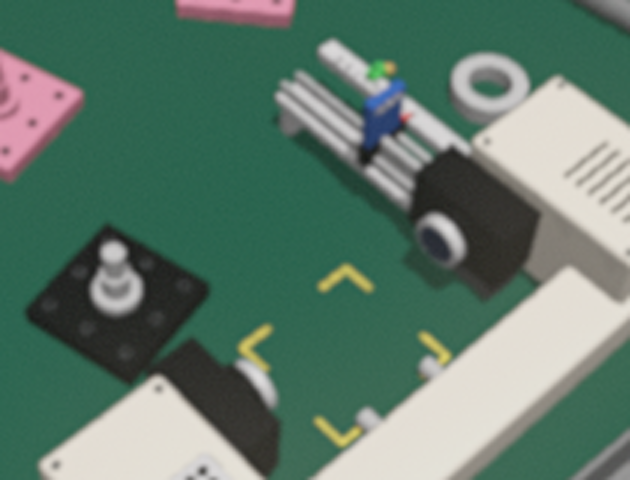

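```bash
python3 - <<'E'
from h import *
z=lambda a:np.array(a)/3+[200,160]-.33
A=onz("top",z([[291,48],[423,48],[424,170],[291,170]]),0);print(A.round(4),A.mean(0))
B=onz("top",z([[38,107],[672,103]]),.1);d=B[0]-B[1];print(B.round(4),np.degrees(np.arctan2(-d[0],d[1])),np.linalg.norm(d))
s=lambda a:np.array(a)/3+[250,190]-.33
C=onz("scene",s([[346,263],[240,348],[340,446],[450,357]]),0);print(C.round(4),C.mean(0))
P=onz("top",z([[407,223],[523,197],[552,308],[436,338]]),.018);
print(P.round(4),P.mean(0),[np.linalg.norm(P[i]-P[i-1]).round(3) for i in range(4)],[np.degrees(np.arctan2(*(P[i]-P[i-1])[1::-1])).round(1) for i in range(4)])
P=onz("scene",s([[108,224],[210,290],[132,372],[27,308]]),.018);
print(P.round(4),P.mean(0),[np.linalg.norm(P[i]-P[i-1]).round(3) for i in range(4)],[np.degrees(np.arctan2(*(P[i]-P[i-1])[1::-1])).round(1) for i in range(4)])
T=onz("top",z([[168,178],[215,178],[217,190],[170,192]]),.115);print("tab top",T.round(4),T.mean(0))
print("ptr",onz("top",z([[157,200]]),.065), "mk",onz("top",z([[143,261]]),.07))
E
```

```text
[[ 0.7416  0.059   0.    ]
 [ 0.746  -0.0554  0.    ]
 [ 0.6366 -0.0595  0.    ]
 [ 0.6322  0.0534  0.    ]] [ 6.89109054e-01 -5.99353369e-04  0.00000000e+00]
[[ 0.6483  0.2464  0.1   ]
 [ 0.6707 -0.2484  0.1   ]] 2.5968012928645647 0.4952978941464474
[[ 0.6312  0.0541  0.    ]
 [ 0.6393 -0.0582 -0.    ]
 [ 0.7465 -0.0547  0.    ]
 [ 0.7428  0.0572  0.    ]] [ 6.89964430e-01 -3.97737729e-04  2.77555756e-17]
[[ 0.5856 -0.0462  0.018 ]
 [ 0.6116 -0.142   0.018 ]
 [ 0.5189 -0.167   0.018 ]
 [ 0.4905 -0.0729  0.018 ]] [ 0.55164586 -0.10703845  0.018     ] [np.float64(0.099), np.float64(0.099), np.float64(0.096), np.float64(0.098)] [np.float64(15.7), np.float64(-74.8), np.float64(-164.9), np.float64(106.8)]
[[ 0.4974 -0.0738  0.018 ]
 [ 0.5947 -0.0507  0.018 ]
 [ 0.6151 -0.1384  0.018 ]
 [ 0.5225 -0.1663  0.018 ]] [ 0.55738994 -0.10730667  0.018     ] [np.float64(0.096), np.float64(0.1), np.float64(0.09), np.float64(0.097)] [np.float64(105.2), np.float64(13.3), np.float64(-76.9), np.float64(-163.3)]
tab top [[0.5911 0.1385 0.115 ]
 [0.5925 0.1028 0.115 ]
 [0.5831 0.1007 0.115 ]
 [0.5802 0.1362 0.115 ]] [0.58672188 0.11956726 0.115     ]
ptr [[0.58575872 0.15421161 0.065     ]] mk [[0.53491541 0.16079474 0.07      ]]
```

```bash
cat >> h.py <<'E'
S=np.array([.6895,-.0005]); PSI=np.radians(2.6)
Rs=np.array([[np.cos(PSI),-np.sin(PSI)],[np.sin(PSI),np.cos(PSI)]])
def toS(p): return (np.asarray(p)[...,:2]-S)@Rs
def toW(p): return S+Rs@np.asarray(p,float)
def st():
    o=get_obs(); M=R.from_euler("xyz",o["eef_rot"],degrees=True).as_matrix()
    y=Rs.T@M[:2,1]
    print("t %.2f spotxy %s z %.4f jawang' %.2f w %.4f F %s q7 %.1f world %s"%(o["clock"],toS(o["eef_pos"]).round(4),o["eef_pos"][2],np.degrees(np.arctan2(y[1],y[0])),o["gripper_width"],(Rs.T@o["wrist_force"][:2]).round(1).tolist()+[o["wrist_force"][2].round(1)],o["q"][6],o["eef_pos"].round(4)))
    return o,M
def plan(x,y,z,jaw=None):
    "spot-frame target -> slide, spin shares"
    o,M=st(); d=np.r_[toW([x,y]),z]-o["eef_pos"]; s=M.T@d/.15
    sp=0
    if jaw is not None:
        a=Rs.T@M[:2,1]; cur=np.degrees(np.arctan2(a[1],a[0])); dy=(jaw-cur+180)%360-180
        sp=-dy/360 # tool x is down
    print("slide",s.round(3),"spin",round(sp,4),"mm",(s*150).round(1))
E
python3 - <<'E'
from h import *
plan(-.141,-.2,.23,0)
z=lambda a:np.array(a)/3+[200,160]-.33
print("plug",toS(onz("top",z([[704,187]]),.07)))
print("pallet",toS([.553,-.107]),"marker",toS([.5349,.1608]),"ptr",toS([.5858,.1542]))
E
```

```text
t 0.15 spotxy [-0.5052  0.629 ] z 0.2309 jawang' 72.92 w 0.0856 F [0.1, 0.5, np.float64(0.0)] q7 -6.5 world [0.1563 0.6049 0.2309]
slide [ 0.01  -4.569  3.944] spin 0.2025 mm [   1.5 -685.4  591.7]
plug [[-0.09014793 -0.27554119]]
pallet [-0.14119064 -0.10019832] marker [-0.1471238   0.16814707] ptr [-0.09657559  0.15924489]
```

>>> {"fn": "carry_out", "kwargs": {
  "deltas": [
    {"slide": [0, -0.15, 0.25]},
    {"slide": [0, -0.3, 0.5]},
    {"slide": [0, -0.45, 0.75]},
    {"slide": [0, -0.6, 1]}
  ],
  "jaw": 60
}}

```text
validation failed for argument at $.de...
```

>>> {"fn": "carry_out", "kwargs": {
  "deltas": [
    {"slide": [0, -0.15, 0.25]},
    {"slide": [0, -0.3, 0.5]},
    {"slide": [0, -0.45, 0.75]},
    {"slide": [0, -0.6, 1]}
  ]
}}

```text
validation failed for argument at $.de...
```

>>> {"fn": "carry_out", "kwargs": {
  "deltas": [
    {"slide": [0, -0.2, 0.2]},
    {"slide": [0, -0.4, 0.4]},
    {"slide": [0, -0.6, 0.6]},
    {"slide": [0, -0.8, 0.8]},
    {"slide": [0, -1, 1]}
  ]
}}

```text
validation failed for argument at $.de...
```

>>> {"fn": "carry_out", "kwargs": {
  "deltas": [
    {"slide": [0, -0.25, 0.15]},
    {"slide": [0, -0.5, 0.3]},
    {"slide": [0, -0.75, 0.45]},
    {"slide": [0, -1, 0.6]}
  ]
}}

```text
validation failed for argument at $.de...
```

```bash
python3 - <<'E'
from h import *
plan(-.141,-.2,.23,0)
E
```

```text
t 0.15 spotxy [-0.5052  0.629 ] z 0.2309 jawang' 72.92 w 0.0856 F [0.1, 0.5, np.float64(0.0)] q7 -6.5 world [0.1563 0.6049 0.2309]
slide [ 0.01  -4.569  3.944] spin 0.2025 mm [   1.5 -685.4  591.7]
```

Spin is needed in each row.

>>> {"fn": "carry_out", "kwargs": {
  "deltas": [
    {"slide": [0, -0.15, 0.25], "spin": 0},
    {"slide": [0, -0.3, 0.5], "spin": 0},
    {"slide": [0, -0.45, 0.75], "spin": 0},
    {"slide": [0, -0.6, 1], "spin": 0}
  ],
  "jaw": 60
}}

```text
clock: 0.55
eef_pos: [0.28, 0.479, 0.2312]
eef_rot: [-88.2, 90.0, -102.7]
wrist_force: [1.0, 1.2, -0.6]
gripper_width: 0.0601
```

>>> {"fn": "carry_out", "kwargs": {
  "deltas": [
    {"slide": [0, -0.15, 0.25], "spin": 0},
    {"slide": [0, -0.3, 0.5], "spin": 0},
    {"slide": [0, -0.45, 0.75], "spin": 0},
    {"slide": [0, -0.6, 1], "spin": 0}
  ]
}}

```text
clock: 0.95
eef_pos: [0.4027, 0.3543, 0.2313]
eef_rot: [136.6, 90.0, 122.1]
wrist_force: [0.9, 1.1, -0.5]
gripper_width: 0.06
```

>>> {"fn": "carry_out", "kwargs": {
  "deltas": [
    {"slide": [0, -0.2, 0.2], "spin": 0},
    {"slide": [0, -0.4, 0.4], "spin": 0},
    {"slide": [0, -0.6, 0.6], "spin": 0},
    {"slide": [0, -0.8, 0.8], "spin": 0},
    {"slide": [0, -1, 1], "spin": 0}
  ]
}}

```text
clock: 1.45
eef_pos: [0.5101, 0.1714, 0.2313]
eef_rot: [-155.9, 90.0, -170.4]
wrist_force: [0.4, 0.4, 0.5]
gripper_width: 0.0597
```

>>> {"fn": "carry_out", "kwargs": {
  "deltas": [
    {"slide": [0, -0.25, 0.15], "spin": 0},
    {"slide": [0, -0.5, 0.3], "spin": 0},
    {"slide": [0, -0.75, 0.45], "spin": 0},
    {"slide": [0, -1, 0.6], "spin": 0}
  ]
}}

```text
clock: 1.85
eef_pos: [0.5593, 0.0036, 0.2313]
eef_rot: [-166.9, 90.0, 178.6]
wrist_force: [0.4, 0.7, 0.3]
gripper_width: 0.0598
```

```bash
python3 - <<'E'
from h import *
plan(-.141,-.2,.23,0)
E
```

```text
t 1.85 spotxy [-0.1299  0.01  ] z 0.2313 jawang' 72.92 w 0.0598 F [0.5, 0.7, np.float64(0.3)] q7 73.0 world [0.5593 0.0036 0.2313]
slide [ 0.008 -1.36   0.34 ] spin 0.2026 mm [   1.3 -204.    51.1]
```

>>> {"fn": "carry_out", "kwargs": {
  "deltas": [
    {"slide": [0, -0.2, 0.05], "spin": 0.022},
    {"slide": [0, -0.4, 0.1], "spin": 0.045},
    {"slide": [0, -0.6, 0.15], "spin": 0.067},
    {"slide": [0, -0.8, 0.2], "spin": 0.09},
    {"slide": [0, -1, 0.25], "spin": 0.112},
    {"slide": [0, -1, 0.25], "spin": 0.135},
    {"slide": [0, -1, 0.25], "spin": 0.158},
    {"slide": [0, -1, 0.25], "spin": 0.18},
    {"slide": [0, -1, 0.25], "spin": 0.2026},
    {"slide": [0, -1, 0.25], "spin": 0.2026}
  ]
}}

```text
clock: 2.85
eef_pos: [0.5578, -0.1491, 0.2311]
eef_rot: [-67.9, 90.0, -155.5]
wrist_force: [-0.6, -0.7, -0.8]
gripper_width: 0.0603
```

```bash
python3 - <<'E'
from h import *
plan(-.141,-.2,.12,0)
cv2.imwrite("pics/w1.png",capture("wrist"))
E
```

```text
t 2.85 spotxy [-0.1383 -0.1425] z 0.2311 jawang' -0.16 w 0.0603 F [-0.6, -0.7, np.float64(-0.8)] q7 25.8 world [ 0.5578 -0.1491  0.2311]
slide [ 0.741 -0.016  0.383] spin -0.0004 mm [111.1  -2.5  57.5]
```

View pics/w1.png

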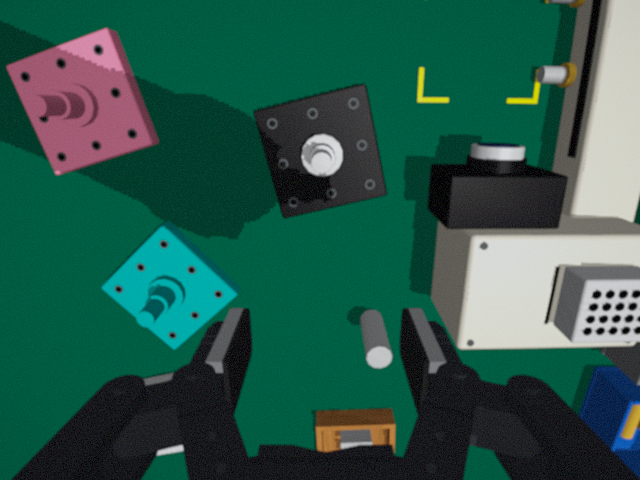

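```bash
python3 - <<'E'
from h import *
o=get_obs()
P=onz("wrist",[[254,111],[365,85],[386,192],[284,217]],.018,o);Q=toS(P);print(Q.round(4),Q.mean(0),[np.linalg.norm(P[i]-P[i-1]).round(3) for i in range(4)],[np.degrees(np.arctan2(*(Q[i]-Q[i-1])[::-1])).round(1) for i in range(4)])
print("turq corner",toS(onz("wrist",[[238,290],[165,224]],.018,o)))
print("plug",toS(onz("wrist",[[378,357]],.07,o)), "tape",toS(onz("wrist",[[417,102],[540,104]],0,o)))
E
```

```text
[[-0.1994 -0.0633]
 [-0.1044 -0.042 ]
 [-0.082  -0.1342]
 [-0.1763 -0.1582]] [-0.1405431  -0.09943108] [np.float64(0.098), np.float64(0.097), np.float64(0.095), np.float64(0.097)] [np.float64(103.7), np.float64(12.6), np.float64(-76.4), np.float64(-165.7)]
turq corner [[-0.22494147 -0.23408868]
 [-0.28982486 -0.16520719]]
plug [[-0.08920202 -0.27592555]] tape [[-0.055256   -0.05525821]
 [ 0.05823487 -0.05512363]]
```

>>> {"fn": "carry_out", "kwargs": {
  "deltas": [
    {"slide": [0, 0.01, 0.33], "spin": 0},
    {"slide": [0.3, 0.01, 0.33], "spin": 0},
    {"slide": [0.6, 0.01, 0.33], "spin": 0},
    {"slide": [0.85, 0.01, 0.33], "spin": 0},
    {"slide": [1, 0.01, 0.33], "spin": 0},
    {"slide": [1, 0.01, 0.33], "spin": 0}
  ]
}}

```text
clock: 3.5
eef_pos: [0.56, -0.1981, 0.0785]
eef_rot: [-110.2, 89.7, 162.6]
wrist_force: [-0.4, 0.8, 1.3]
gripper_width: 0.0598
```

>>> {"fn": "carry_out", "kwargs": {
  "deltas": [
    {"slide": [0.2, 0, 0], "spin": 0},
    {"slide": [0.38, 0, 0], "spin": 0},
    {"slide": [0.48, 0, 0], "spin": 0},
    {"slide": [0.48, 0, 0], "spin": 0}
  ]
}}

```text
clock: 3.9
eef_pos: [0.5612, -0.1986, 0.0088]
eef_rot: [-115.6, 89.9, 157.1]
wrist_force: [0.2, -0.2, 0.5]
gripper_width: 0.0603
```

```bash
python3 - <<'E'
from h import *
plan(-.136,-.061,.007,0)
cv2.imwrite("pics/w2.png",capture("wrist"))
E
```

```text
t 3.90 spotxy [-0.1371 -0.1921] z 0.0088 jawang' 0.06 w 0.0603 F [0.2, -0.2, np.float64(0.5)] q7 38.2 world [ 0.5612 -0.1986  0.0088]
slide [ 0.012  0.008 -0.874] spin 0.0002 mm [   1.8    1.3 -131.1]
```

View pics/w2.png

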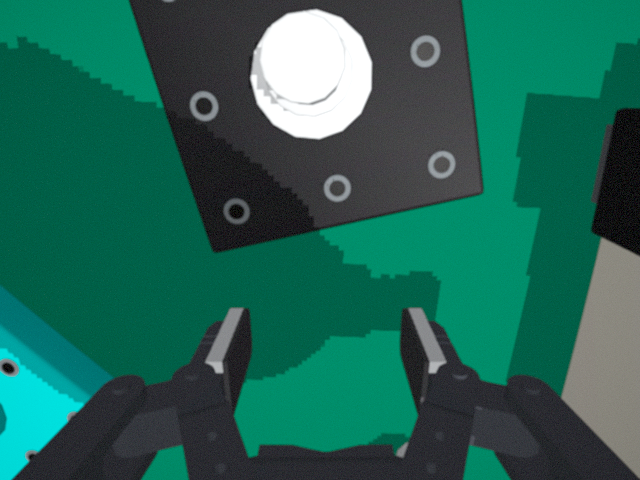

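>>> {"fn": "carry_out", "kwargs": {
  "deltas": [
    {"slide": [0.033, 0.008, 0], "spin": 0},
    {"slide": [0.033, 0.008, -0.05], "spin": 0},
    {"slide": [0.033, 0.008, -0.1], "spin": 0},
    {"slide": [0.033, 0.008, -0.15], "spin": 0},
    {"slide": [0.033, 0.008, -0.2], "spin": 0},
    {"slide": [0.033, 0.008, -0.25], "spin": 0},
    {"slide": [0.033, 0.008, -0.3], "spin": 0},
    {"slide": [0.033, 0.008, -0.35], "spin": 0},
    {"slide": [0.033, 0.008, -0.38], "spin": 0},
    {"slide": [0.033, 0.008, -0.4], "spin": 0},
    {"slide": [0.033, 0.008, -0.4], "spin": 0}
  ]
}}

```text
clock: 5.05
eef_pos: [0.5602, -0.1381, 0.0043]
eef_rot: [-176.8, 90.0, 95.8]
wrist_force: [0.3, -0.6, -0.1]
gripper_width: 0.0598
```

```bash
python3 - <<'E'
from h import *
plan(-.136,-.061,.0035,0)
cv2.imwrite("pics/w3.png",capture("wrist"))
E
```

```text
t 5.05 spotxy [-0.1354 -0.1315] z 0.0043 jawang' 0.01 w 0.0598 F [0.3, -0.6, np.float64(-0.1)] q7 33.9 world [ 0.5602 -0.1381  0.0043]
slide [ 0.005 -0.004 -0.47 ] spin 0.0 mm [  0.8  -0.6 -70.5]
```

View pics/w3.png

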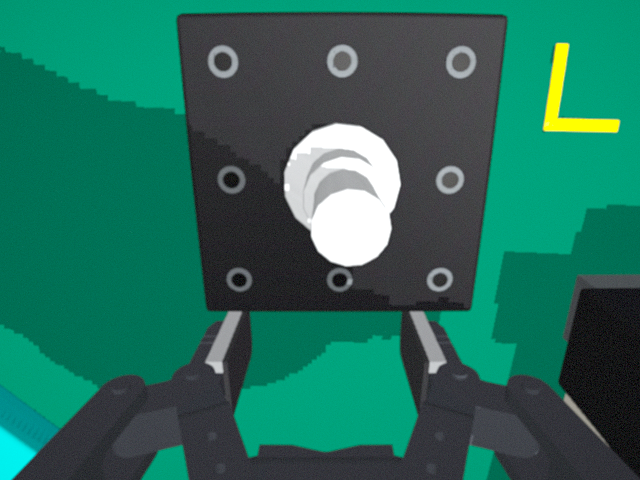

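```bash
cat > pal.py <<'E'
from h import *
import sys,json
o=get_obs(); Q=toS(onz("wrist",json.loads(sys.argv[1]),.018,o)); t=toS(o["eef_pos"])
print(Q.round(4),"c",Q.mean(0).round(4),"rel tcp",(Q.mean(0)-t).round(4),[np.linalg.norm(Q[i]-Q[i-1]).round(3) for i in range(4)],[np.degrees(np.arctan2(*(Q[i]-Q[i-1])[::-1])).round(1) for i in range(4)])
E
python3 pal.py "[[178,15],[507,16],[470,309],[207,309]]"
```

```text
[[-0.1781 -0.022 ]
 [-0.081  -0.0221]
 [-0.0811 -0.1193]
 [-0.1786 -0.1191]] c [-0.1297 -0.0706] rel tcp [0.0057 0.0612] [np.float64(0.097), np.float64(0.097), np.float64(0.097), np.float64(0.098)] [np.float64(89.7), np.float64(-0.0), np.float64(-90.1), np.float64(179.9)]
```

>>> {"fn": "carry_out", "kwargs": {
  "deltas": [
    {"slide": [0, 0, -0.04], "spin": 0},
    {"slide": [0, 0, -0.09], "spin": 0},
    {"slide": [0, 0, -0.14], "spin": 0},
    {"slide": [0, 0, -0.19], "spin": 0},
    {"slide": [0, 0, -0.24], "spin": 0},
    {"slide": [0, 0, -0.29], "spin": 0},
    {"slide": [0, 0, -0.34], "spin": 0},
    {"slide": [0, 0, -0.39], "spin": 0},
    {"slide": [0, 0, -0.43], "spin": 0},
    {"slide": [0, 0, -0.46], "spin": 0},
    {"slide": [0, 0, -0.475], "spin": 0},
    {"slide": [0, 0, -0.475], "spin": 0}
  ]
}}

```text
clock: 6.3
eef_pos: [0.5568, -0.067, 0.0043]
eef_rot: [-147.7, 90.0, 124.9]
wrist_force: [-0.5, 0.5, 0.4]
gripper_width: 0.0594
```

```bash
python3 - <<'E'
from h import *
plan(-.136,-.061,.0035,0)
cv2.imwrite("pics/w4.png",capture("wrist"))
E
```

```text
t 6.30 spotxy [-0.1355 -0.0604] z 0.0043 jawang' 0.00 w 0.0594 F [-0.4, 0.5, np.float64(0.4)] q7 28.4 world [ 0.5568 -0.067   0.0043]
slide [ 0.005 -0.003  0.004] spin 0.0 mm [ 0.8 -0.5  0.6]
```

View pics/w4.png

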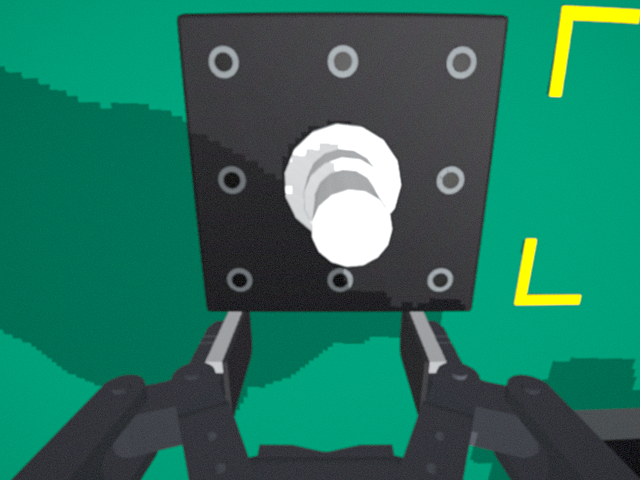

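```bash
python3 pal.py "[[178,15],[507,16],[470,309],[207,309]]"; python3 -c "
from h import *
o=get_obs();print(toS(onz('wrist',[[562,7],[515,304]],0,o)))"
```

```text
[[-0.1783  0.0492]
 [-0.0812  0.0492]
 [-0.0813 -0.0479]
 [-0.1788 -0.0478]] c [-0.1299  0.0007] rel tcp [0.0057 0.0612] [np.float64(0.097), np.float64(0.097), np.float64(0.097), np.float64(0.097)] [np.float64(89.7), np.float64(-0.0), np.float64(-90.1), np.float64(179.9)]
[[-0.05494541  0.05618212]
 [-0.054682   -0.05571427]]
```

>>> {"fn": "carry_out", "kwargs": {
  "deltas": [
    {"slide": [0, 0, 0.1], "spin": 0},
    {"slide": [0, 0, 0.25], "spin": 0},
    {"slide": [-0.25, 0, 0.25], "spin": 0},
    {"slide": [-0.55, 0, 0.25], "spin": 0},
    {"slide": [-0.85, 0, 0.25], "spin": 0},
    {"slide": [-1, 0, 0.25], "spin": 0},
    {"slide": [-1, 0, 0.25], "spin": 0}
  ]
}}

```text
clock: 7.05
eef_pos: [0.5599, -0.1064, 0.1575]
eef_rot: [84.0, 89.7, -3.5]
wrist_force: [-0.1, -0.5, -1.4]
gripper_width: 0.0597
```

```bash
python3 - <<'E'
from h import *
plan(-.205,0.0007,.15,-90)
z=lambda a:np.array(a)
print(toS(onz("top",[[318,322],[360,311],[369,353],[329,362]],.018)))
E
```

```text
t 7.05 spotxy [-0.1343 -0.0999] z 0.1575 jawang' -0.07 w 0.0597 F [-0.1, -0.5, np.float64(-1.4)] q7 25.8 world [ 0.5599 -0.1064  0.1575]
slide [ 0.048 -0.473 -0.67 ] spin 0.2498 mm [   7.1  -70.9 -100.6]
[[-0.32105083  0.00316031]
 [-0.29576238 -0.0976787 ]
 [-0.39368578 -0.11647499]
 [-0.41350662 -0.02218216]]
```

>>> {"fn": "carry_out", "kwargs": {
  "deltas": [
    {"slide": [0, -0.12, -0.16], "spin": 0.023},
    {"slide": [0, -0.24, -0.33], "spin": 0.046},
    {"slide": [0, -0.36, -0.5], "spin": 0.069},
    {"slide": [0, -0.473, -0.67], "spin": 0.092},
    {"slide": [0, -0.473, -0.67], "spin": 0.115},
    {"slide": [0, -0.473, -0.67], "spin": 0.138},
    {"slide": [0, -0.473, -0.67], "spin": 0.161},
    {"slide": [0, -0.473, -0.67], "spin": 0.184},
    {"slide": [0, -0.473, -0.67], "spin": 0.207},
    {"slide": [0, -0.473, -0.67], "spin": 0.23},
    {"slide": [0, -0.473, -0.67], "spin": 0.25},
    {"slide": [0, -0.473, -0.67], "spin": 0.25}
  ]
}}

```text
clock: 8.25
eef_pos: [0.4829, -0.0086, 0.1537]
eef_rot: [48.5, 89.9, -129.1]
wrist_force: [0.1, -0.1, -0.6]
gripper_width: 0.0599
```

```bash
python3 - <<'E'
from h import *
plan(-.205,0.0007,.004,-90)
E
```

```text
t 8.25 spotxy [-0.2068  0.0013] z 0.1537 jawang' -90.18 w 0.0599 F [0.1, -0.1, np.float64(-0.6)] q7 -53.8 world [ 0.4829 -0.0086  0.1537]
slide [ 0.998  0.003 -0.013] spin -0.0005 mm [149.7   0.4  -1.9]
```

>>> {"fn": "carry_out", "kwargs": {
  "deltas": [
    {"slide": [0.25, 0, 0], "spin": 0},
    {"slide": [0.5, 0, 0], "spin": 0},
    {"slide": [0.75, 0, 0], "spin": 0},
    {"slide": [0.9, 0, 0], "spin": 0},
    {"slide": [0.985, 0, 0], "spin": 0},
    {"slide": [0.985, 0, 0], "spin": 0},
    {"slide": [0.985, 0, 0], "spin": 0}
  ]
}}

```text
clock: 8.95
eef_pos: [0.4831, -0.0083, 0.0068]
eef_rot: [14.9, 90.0, -162.4]
wrist_force: [0.4, 0.7, 0.0]
gripper_width: 0.0599
```

```bash
python3 - <<'E'
from h import *
plan(-.061,0.0007,.004,-90)
cv2.imwrite("pics/w5.png",capture("wrist"))
E
```

```text
t 8.95 spotxy [-0.2065  0.0015] z 0.0068 jawang' -89.94 w 0.0599 F [0.4, 0.7, np.float64(0.0)] q7 -40.0 world [ 0.4831 -0.0083  0.0068]
slide [ 0.019  0.007 -0.97 ] spin 0.0002 mm [   2.8    1.  -145.5]
```

View pics/w5.png

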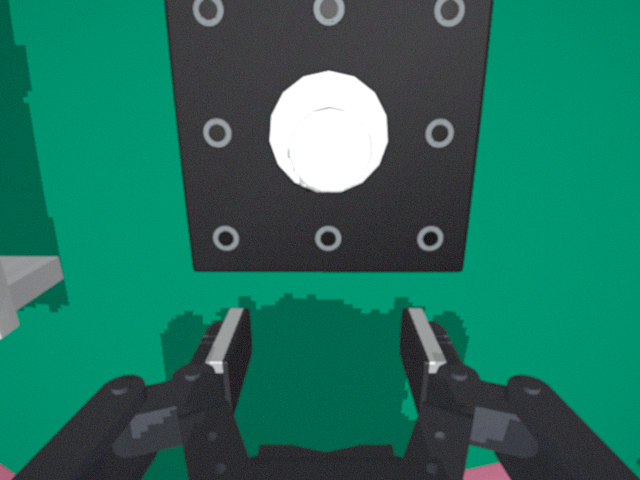

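>>> {"fn": "carry_out", "kwargs": {
  "deltas": [
    {"slide": [0.018, 0.005, -0.03], "spin": 0},
    {"slide": [0.018, 0.005, -0.08], "spin": 0},
    {"slide": [0.018, 0.005, -0.13], "spin": 0},
    {"slide": [0.018, 0.005, -0.18], "spin": 0},
    {"slide": [0.018, 0.005, -0.23], "spin": 0},
    {"slide": [0.018, 0.005, -0.28], "spin": 0},
    {"slide": [0.018, 0.005, -0.33], "spin": 0},
    {"slide": [0.018, 0.005, -0.38], "spin": 0},
    {"slide": [0.018, 0.005, -0.43], "spin": 0},
    {"slide": [0.018, 0.005, -0.48], "spin": 0},
    {"slide": [0.018, 0.005, -0.53], "spin": 0},
    {"slide": [0.018, 0.005, -0.58], "spin": 0},
    {"slide": [0.018, 0.005, -0.63], "spin": 0},
    {"slide": [0.018, 0.005, -0.67], "spin": 0},
    {"slide": [0.018, 0.005, -0.7], "spin": 0},
    {"slide": [0.018, 0.005, -0.7], "spin": 0}
  ]
}}

```text
clock: 10.6
eef_pos: [0.589, -0.0038, 0.0039]
eef_rot: [158.4, 89.9, -19.0]
wrist_force: [-0.1, 0.8, -1.1]
gripper_width: 0.06
```

```bash
python3 - <<'E'
from h import *
plan(-.061,0.0007,.004,-90)
cv2.imwrite("pics/w6.png",capture("wrist"))
E
```

```text
t 10.60 spotxy [-0.1006  0.0013] z 0.0039 jawang' -90.01 w 0.0600 F [-0.1, 0.8, np.float64(-1.1)] q7 -48.2 world [ 0.589  -0.0038  0.0039]
slide [-0.001  0.004 -0.264] spin -0.0 mm [ -0.1   0.6 -39.6]
```

View pics/w6.png

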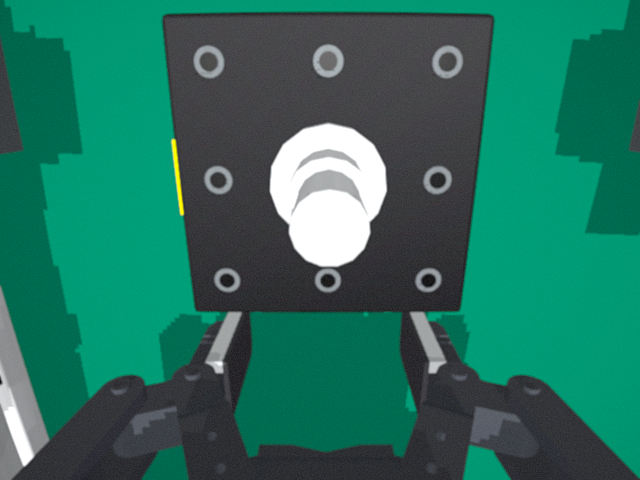

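```bash
python3 pal.py "[[163,15],[493,15],[462,310],[196,310]]"; python3 -c "
from h import *
o=get_obs();print(toS(onz('wrist',[[172,140],[181,214]],0,o)))"
```

```text
[[ 0.01    0.0485]
 [ 0.01   -0.0486]
 [-0.0874 -0.0497]
 [-0.0872  0.0486]] c [-0.0386 -0.0003] rel tcp [ 0.0623 -0.0016] [np.float64(0.097), np.float64(0.097), np.float64(0.097), np.float64(0.098)] [np.float64(-0.0), np.float64(-90.0), np.float64(-179.4), np.float64(89.9)]
[[-0.0275267   0.05668769]
 [-0.05544379  0.05655865]]
```

>>> {"fn": "carry_out", "kwargs": {
  "deltas": [
    {"slide": [0, 0, -0.03], "spin": 0},
    {"slide": [0, 0, -0.07], "spin": 0},
    {"slide": [0, 0, -0.11], "spin": 0},
    {"slide": [0, 0, -0.15], "spin": 0},
    {"slide": [0, 0, -0.18], "spin": 0},
    {"slide": [0, 0, -0.21], "spin": 0},
    {"slide": [0, 0, -0.23], "spin": 0},
    {"slide": [0, 0, -0.245], "spin": 0},
    {"slide": [0, 0, -0.26], "spin": 0},
    {"slide": [0, 0, -0.26], "spin": 0}
  ]
}}

```text
clock: 11.65
eef_pos: [0.6275, -0.002, 0.0039]
eef_rot: [168.1, 90.0, -9.3]
wrist_force: [0.1, -0.1, 0.8]
gripper_width: 0.0595
```

```bash
python3 - <<'E'
from h import *
plan(-.061,0.0007,.004,-90)
cv2.imwrite("pics/w7.png",capture("wrist"))
E
```

```text
t 11.65 spotxy [-0.062   0.0013] z 0.0039 jawang' -90.02 w 0.0595 F [0.1, -0.1, np.float64(0.8)] q7 -51.1 world [ 0.6275 -0.002   0.0039]
slide [-0.001  0.004 -0.007] spin -0.0001 mm [-0.1  0.6 -1. ]
```

View pics/w7.png

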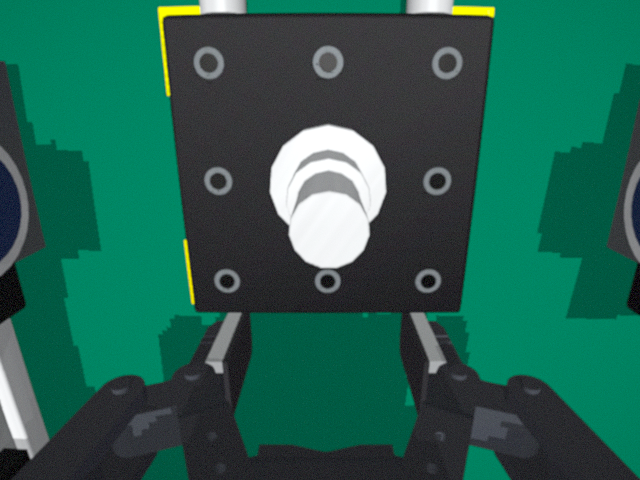

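>>> {"fn": "carry_out", "kwargs": {
  "deltas": [
    {"slide": [0, 0, -0.007], "spin": 0},
    {"slide": [0, 0, -0.013], "spin": 0},
    {"slide": [0, 0, -0.013], "spin": 0},
    {"slide": [0, 0, -0.013], "spin": 0}
  ]
}}

```text
clock: 12.1
eef_pos: [0.628, -0.002, 0.0039]
eef_rot: [-13.1, 89.9, 169.4]
wrist_force: [-8.8, 0.6, 5.7]
gripper_width: 0.0601
```

```bash
python3 - <<'E'
from h import *
plan(-.061,0.0007,.004,-90)
E
```

```text
t 12.10 spotxy [-0.0615  0.0013] z 0.0039 jawang' -90.04 w 0.0601 F [-8.7, 1.0, np.float64(5.7)] q7 -51.2 world [ 0.628  -0.002   0.0039]
slide [-0.001  0.004 -0.003] spin -0.0001 mm [-0.2  0.6 -0.5]
```

>>> {"fn": "carry_out", "kwargs": {
  "deltas": [
    {"slide": [0, 0, 0.05], "spin": 0},
    {"slide": [0, 0, 0.2], "spin": 0},
    {"slide": [-0.3, 0, 0.4], "spin": 0},
    {"slide": [-0.6, 0, 0.5], "spin": 0},
    {"slide": [-0.9, 0, 0.5], "spin": 0},
    {"slide": [-1, 0, 0.5], "spin": 0},
    {"slide": [-1, 0, 0.5], "spin": 0}
  ]
}}

```text
clock: 12.8
eef_pos: [0.5551, -0.005, 0.1559]
eef_rot: [-167.5, 89.8, 15.1]
wrist_force: [0.2, 0.2, -0.9]
gripper_width: 0.0597
```

```bash
python3 - <<'E'
from h import *
plan(-.12,0.09,.2,0)
E
```

```text
t 12.80 spotxy [-0.1345  0.0016] z 0.1559 jawang' -89.99 w 0.0597 F [0.2, 0.2, np.float64(-0.9)] q7 -55.4 world [ 0.5551 -0.005   0.1559]
slide [-0.293 -0.589 -0.098] spin -0.25 mm [-43.9 -88.4 -14.7]
```

>>> {"fn": "carry_out", "kwargs": {
  "deltas": [
    {"slide": [-0.1, -0.12, -0.02], "spin": -0.023},
    {"slide": [-0.2, -0.24, -0.04], "spin": -0.046},
    {"slide": [-0.293, -0.36, -0.06], "spin": -0.069},
    {"slide": [-0.293, -0.48, -0.08], "spin": -0.092},
    {"slide": [-0.293, -0.589, -0.098], "spin": -0.115},
    {"slide": [-0.293, -0.589, -0.098], "spin": -0.138},
    {"slide": [-0.293, -0.589, -0.098], "spin": -0.161},
    {"slide": [-0.293, -0.589, -0.098], "spin": -0.184},
    {"slide": [-0.293, -0.589, -0.098], "spin": -0.207},
    {"slide": [-0.293, -0.589, -0.098], "spin": -0.23},
    {"slide": [-0.293, -0.589, -0.098], "spin": -0.25},
    {"slide": [-0.293, -0.589, -0.098], "spin": -0.25}
  ],
  "jaw": 40
}}

```text
clock: 14.0
eef_pos: [0.5645, 0.0837, 0.1968]
eef_rot: [-124.3, 89.9, 148.4]
wrist_force: [-0.5, 0.2, -0.7]
gripper_width: 0.0402
```

```bash
python3 - <<'E'
from h import *
plan(-.096,0.125,.075,0)
cv2.imwrite("pics/w8.png",capture("wrist"))
cv2.imwrite("pics/top8.png",capture("top")[140:290,190:450].repeat(3,0).repeat(3,1))
E
```

```text
t 14.00 spotxy [-0.1211  0.0898] z 0.1968 jawang' 0.12 w 0.0402 F [-0.5, 0.2, np.float64(-0.7)] q7 6.2 world [0.5645 0.0837 0.1968]
slide [ 0.812  0.168 -0.234] spin 0.0003 mm [121.8  25.3 -35. ]
```

View pics/w8.png

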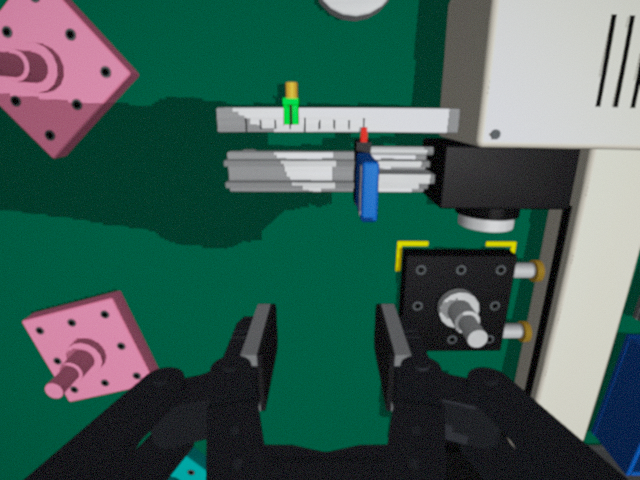

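View pics/top8.png

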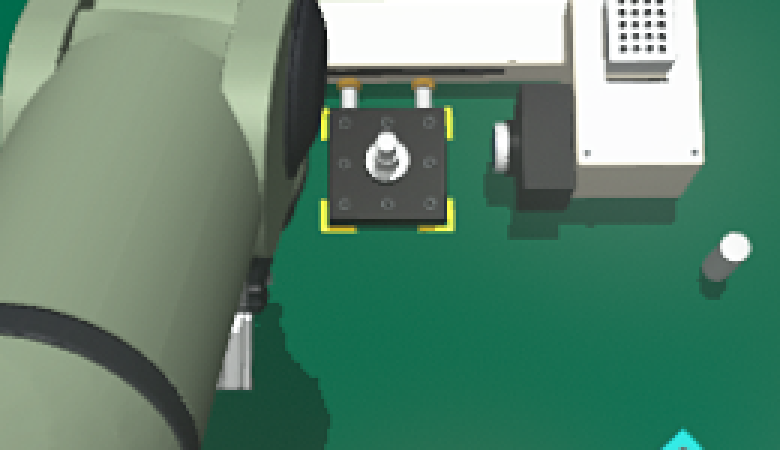

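```bash
python3 - <<'E'
from h import *
o,_=st()
im=cv2.imread("pics/w8.png"); x0,y0,x1,y1=210,70,480,230
cv2.imwrite("pics/w8z.png",cv2.resize(im[y0:y1,x0:x1],None,fx=2.9,fy=2.9,interpolation=cv2.INTER_CUBIC))
hsv=cv2.cvtColor(im,cv2.COLOR_BGR2HSV)
for nm,lo,hi,z in(("grn",(45,180,130),(70,255,255),.066),("red",(0,150,80),(8,255,255),.065),("blue",(105,150,60),(125,255,255),.115)):
    m=cv2.inRange(hsv,lo,hi); m[:y0]=0;m[y1:]=0;m[:,:x0]=0;m[:,x1:]=0
    k,l,s,c=cv2.connectedComponentsWithStats(m)
    for i in range(1,k):
        if s[i,4]>8: print(nm,s[i],c[i],toS(onz("wrist",[c[i]],z,o)))
for z in(.062,.066,.07): print("line",toS(onz("wrist",[[290.5,112]],z,o)))
E
```

```text
t 14.10 spotxy [-0.121   0.0897] z 0.1970 jawang' -0.25 w 0.0401 F [-0.1, 0.0, np.float64(0.2)] q7 5.9 world [0.5646 0.0836 0.197 ]
grn [282  97  17  27 261] [290.29118774 110.09961686] [[-0.1432806  0.1706887]]
red [360 128   8  15  90] [363.53333333 135.45555556] [[-0.0942683   0.15399492]]
blue [ 355  152   24   69 1159] [367.45470233 186.06643658] [[-0.09597293  0.12916606]]
line [[-0.14351943  0.16941852]]
line [[-0.14317927  0.16947829]]
line [[-0.14283912  0.16953807]]
```

View pics/w8z.png

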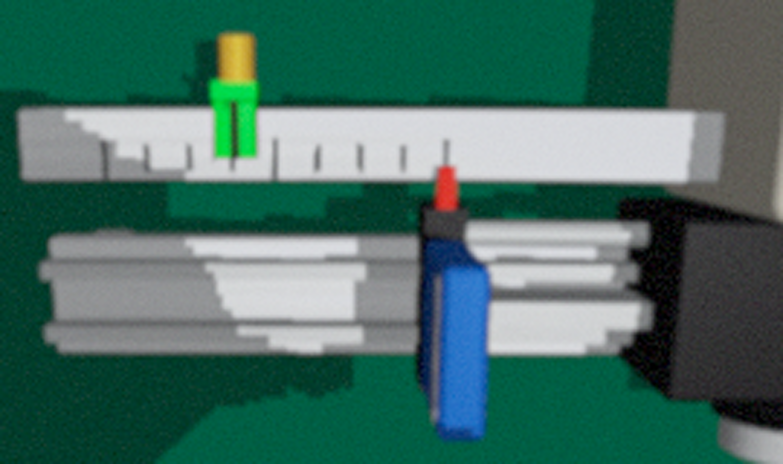

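>>> {"fn": "carry_out", "kwargs": {
  "deltas": [
    {"slide": [0, 0.1, -0.12], "spin": 0},
    {"slide": [0, 0.18, -0.235], "spin": 0},
    {"slide": [0, 0.18, -0.235], "spin": 0},
    {"slide": [0.2, 0.18, -0.235], "spin": 0},
    {"slide": [0.35, 0.18, -0.235], "spin": 0},
    {"slide": [0.35, 0.18, -0.235], "spin": 0}
  ]
}}

```text
clock: 14.7
eef_pos: [0.5884, 0.1195, 0.1426]
eef_rot: [-71.6, 89.7, -159.1]
wrist_force: [-0.5, -0.8, -0.0]
gripper_width: 0.0403
```

```bash
python3 - <<'E'
from h import *
plan(-.094,0.125,.074,0)
cv2.imwrite("pics/w9.png",capture("wrist"))
cv2.imwrite("pics/s9.png",cv2.resize(capture("scene")[180:320,280:460],None,fx=4,fy=4,interpolation=cv2.INTER_CUBIC))
E
```

```text
t 14.70 spotxy [-0.0955  0.1245] z 0.1426 jawang' -0.16 w 0.0403 F [-0.5, -0.8, np.float64(-0.0)] q7 5.0 world [0.5884 0.1195 0.1426]
slide [ 0.457  0.012 -0.004] spin -0.0005 mm [68.6  1.8 -0.6]
```

View pics/w9.png

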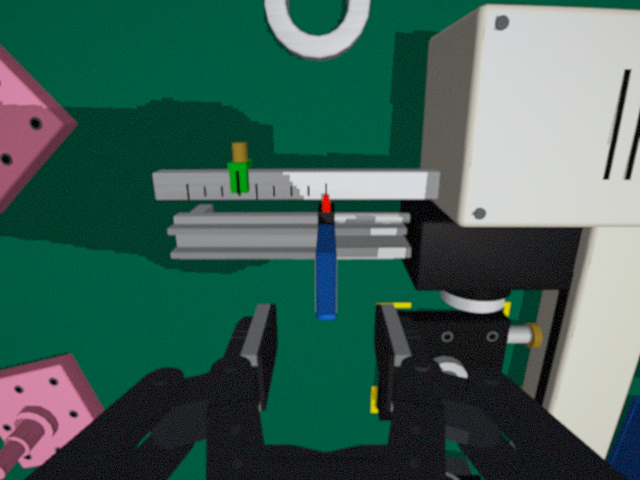

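View pics/s9.png

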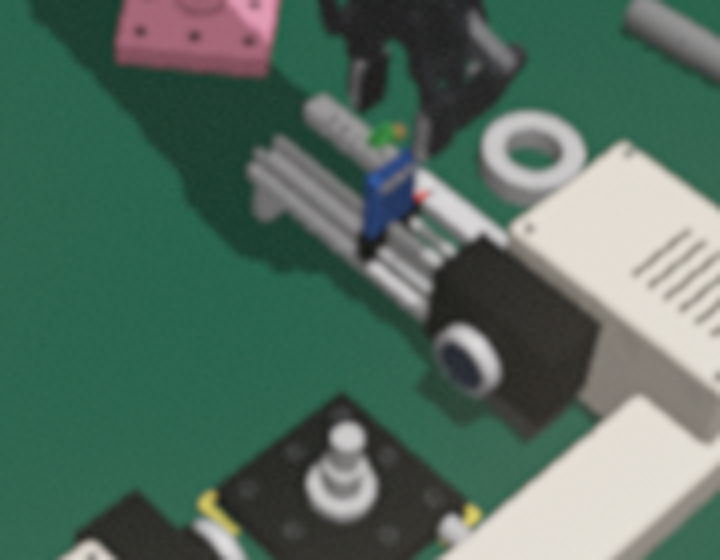

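>>> {"fn": "carry_out", "kwargs": {
  "deltas": [
    {"slide": [0.1, 0.005, -0.004], "spin": 0},
    {"slide": [0.2, 0.005, -0.004], "spin": 0},
    {"slide": [0.3, 0.005, -0.004], "spin": 0},
    {"slide": [0.4, 0.005, -0.004], "spin": 0},
    {"slide": [0.455, 0.005, -0.004], "spin": 0},
    {"slide": [0.455, 0.005, -0.004], "spin": 0}
  ]
}}

```text
clock: 15.4
eef_pos: [0.5903, 0.1204, 0.0757]
eef_rot: [-72.1, 89.9, -159.6]
wrist_force: [-0.6, 0.5, 0.2]
gripper_width: 0.0403
```

```bash
python3 - <<'E'
from h import *
plan(-.094,0.125,.074,0)
cv2.imwrite("pics/w10.png",capture("wrist"))
E
```

```text
t 15.40 spotxy [-0.0936  0.1253] z 0.0757 jawang' -0.03 w 0.0403 F [-0.5, 0.5, np.float64(0.2)] q7 7.5 world [0.5903 0.1204 0.0757]
slide [ 0.011 -0.003  0.002] spin -0.0001 mm [ 1.7 -0.4  0.3]
```

View pics/w10.png

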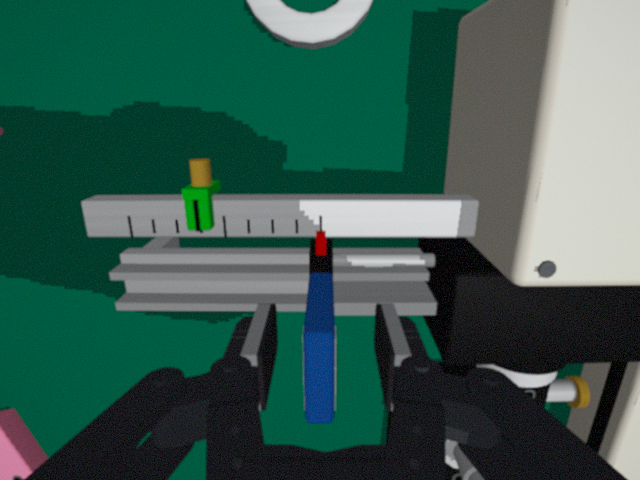

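>>> {"fn": "carry_out", "kwargs": {
  "deltas": [
    {"slide": [0, 0, 0], "spin": 0},
    {"slide": [0, 0, 0], "spin": 0},
    {"slide": [0, 0, 0], "spin": 0},
    {"slide": [0, 0, 0], "spin": 0},
    {"slide": [0, 0, 0], "spin": 0},
    {"slide": [0, 0, 0], "spin": 0}
  ],
  "jaw": 0,
  "squeeze": 60
}}

```text
clock: 16.05
eef_pos: [0.5884, 0.1205, 0.0775]
eef_rot: [-96.7, 89.7, 175.9]
wrist_force: [-20.5, -1.6, 16.6]
gripper_width: 0.0093
```

```bash
python3 -c "
from h import *
st()"
```

```text
t 16.05 spotxy [-0.0955  0.1255] z 0.0775 jawang' -0.02 w 0.0093 F [-20.5, -0.7, np.float64(16.6)] q7 7.5 world [0.5884 0.1205 0.0775]
```

>>> {"fn": "carry_out", "kwargs": {
  "deltas": [
    {"slide": [-0.012, -0.015, 0], "spin": 0},
    {"slide": [-0.012, -0.05, 0], "spin": 0},
    {"slide": [-0.012, -0.09, 0], "spin": 0},
    {"slide": [-0.012, -0.13, 0], "spin": 0},
    {"slide": [-0.012, -0.17, 0], "spin": 0},
    {"slide": [-0.012, -0.21, 0], "spin": 0},
    {"slide": [-0.012, -0.25, 0], "spin": 0},
    {"slide": [-0.012, -0.28, 0], "spin": 0},
    {"slide": [-0.012, -0.3, 0], "spin": 0},
    {"slide": [-0.012, -0.3, 0], "spin": 0},
    {"slide": [-0.012, -0.3, 0], "spin": 0}
  ]
}}

```text
clock: 17.15
eef_pos: [0.5454, 0.1186, 0.0778]
eef_rot: [-49.4, 89.9, -136.8]
wrist_force: [7.6, 0.3, -34.2]
gripper_width: 0.0092
```

```bash
cat > m.py <<'E'
from h import *
import sys
o,_=st(); im=capture("wrist"); cv2.imwrite(f"pics/{sys.argv[1]}.png",im)
hsv=cv2.cvtColor(im,cv2.COLOR_BGR2HSV); r={}
for nm,lo,hi,z in(("grn",(45,180,100),(70,255,255),.066),("red",(0,150,80),(8,255,255),.065)):
    m=cv2.inRange(hsv,lo,hi)
    k,l,s,c=cv2.connectedComponentsWithStats(m)
    for i in range(1,k):
        if s[i,4]>30: print(nm,s[i],c[i].round(1),toS(onz("wrist",[c[i]],z,o)).round(4)); r[nm]=c[i]
u,v=r["red"].astype(int) if "red" in r else (320,240)
c=im[max(0,v-90):v+70,u-100:u+100]; cv2.imwrite(f"pics/{sys.argv[1]}z.png",cv2.resize(c,None,fx=3.7,fy=3.7,interpolation=cv2.INTER_CUBIC)); print("crop origin",u-100,max(0,v-90))
E
python3 m.py w11
```

```text
t 17.15 spotxy [-0.1385  0.1255] z 0.0778 jawang' -0.00 w 0.0092 F [7.6, -0.1, np.float64(-34.2)] q7 7.6 world [0.5454 0.1186 0.0778]
grn [298 180  26  49 859] [310.1 205.1] [[-0.144   0.1712]]
red [320 231  12  24 250] [325.8 242.6] [[-0.1377  0.1549]]
crop origin 225 152
```

View pics/w11z.png

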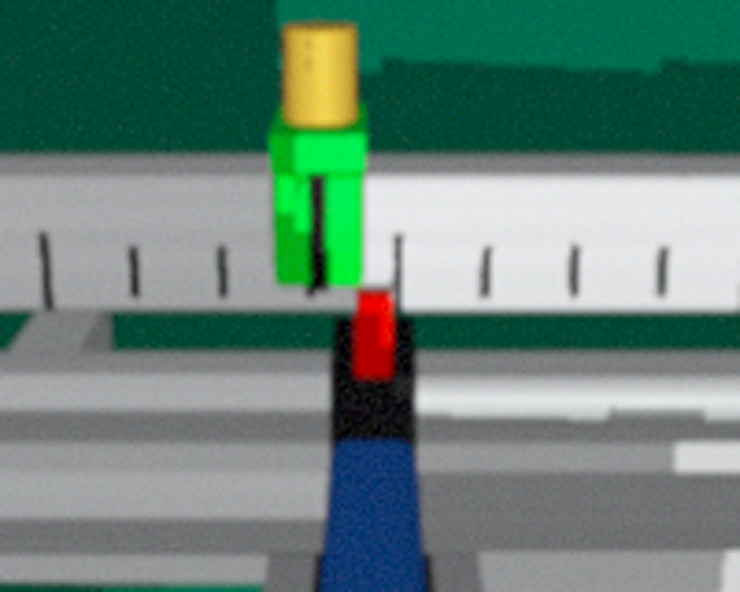

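View pics/w11.png

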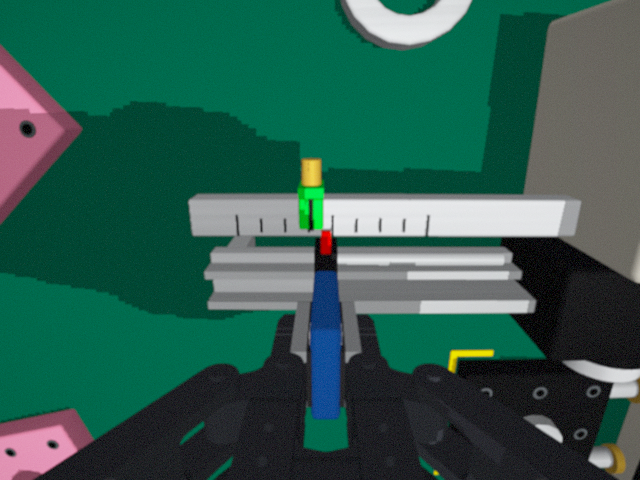

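>>> {"fn": "carry_out", "kwargs": {
  "deltas": [
    {"slide": [0.004, -0.01, 0], "spin": 0},
    {"slide": [0.008, -0.025, 0], "spin": 0},
    {"slide": [0.008, -0.037, 0], "spin": 0},
    {"slide": [0.008, -0.043, 0], "spin": 0},
    {"slide": [0.008, -0.043, 0], "spin": 0},
    {"slide": [0.008, -0.043, 0], "spin": 0}
  ]
}}

```text
clock: 17.8
eef_pos: [0.5403, 0.1184, 0.0777]
eef_rot: [80.2, 89.9, -7.2]
wrist_force: [9.0, 0.1, -18.1]
gripper_width: 0.0094
```

```bash
python3 m.py w12; python3 -c "
from h import *
cv2.imwrite('pics/s12.png',cv2.resize(capture('scene')[180:360,240:460],None,fx=3.3,fy=3.3,interpolation=cv2.INTER_CUBIC))"
```

```text
t 17.80 spotxy [-0.1437  0.1255] z 0.0777 jawang' -0.02 w 0.0094 F [9.0, -0.3, np.float64(-18.1)] q7 7.6 world [0.5403 0.1184 0.0777]
grn [310 181  26  49 797] [322.  206.8] [[-0.1443  0.1706]]
red [320 230  12  25 245] [325.3 242.9] [[-0.143   0.1549]]
crop origin 225 152
```

View pics/w12z.png

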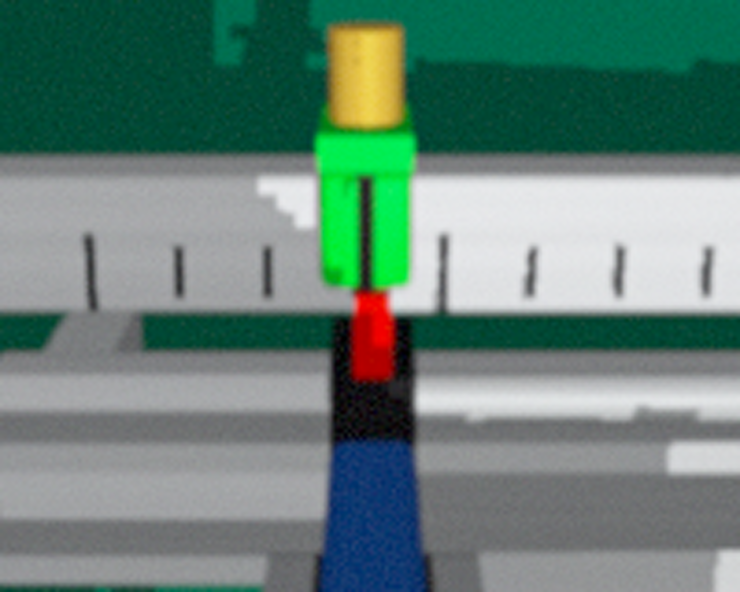

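View pics/s12.png

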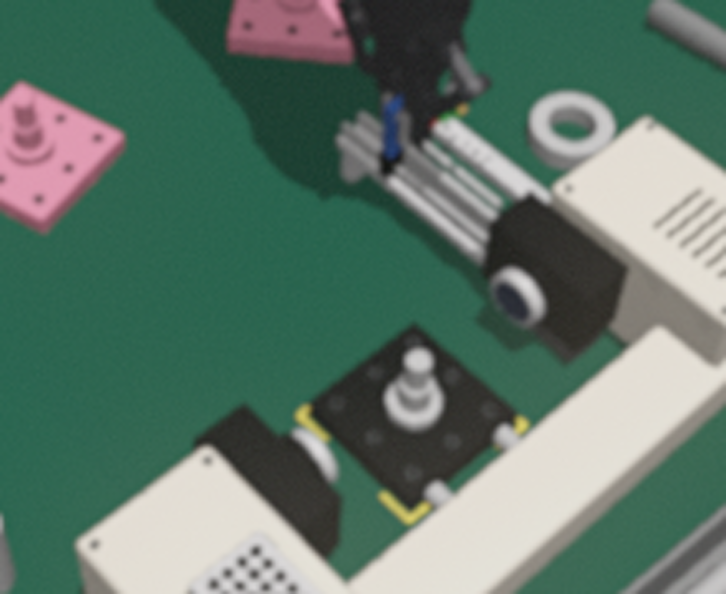

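>>> {"fn": "carry_out", "kwargs": {
  "deltas": [
    {"slide": [0.004, -0.004, 0], "spin": 0},
    {"slide": [0.004, -0.004, 0], "spin": 0},
    {"slide": [0.004, -0.004, 0], "spin": 0},
    {"slide": [0.004, -0.004, 0], "spin": 0},
    {"slide": [0.004, -0.004, 0], "spin": 0},
    {"slide": [0.004, -0.004, 0], "spin": 0},
    {"slide": [0.004, -0.004, 0], "spin": 0},
    {"slide": [0.004, -0.004, 0], "spin": 0},
    {"slide": [0.004, -0.004, 0], "spin": 0},
    {"slide": [0.004, -0.004, 0], "spin": 0}
  ]
}}

```text
clock: 18.9
eef_pos: [0.5404, 0.1184, 0.0776]
eef_rot: [90.5, 89.8, 3.0]
wrist_force: [10.1, -0.5, -9.1]
gripper_width: 0.0095
```

```bash
python3 m.py w13; python3 -c "
from h import *
cv2.imwrite('pics/t13.png',capture('top'))"
```

```text
t 18.90 spotxy [-0.1436  0.1255] z 0.0776 jawang' -0.03 w 0.0095 F [10.1, -1.0, np.float64(-9.1)] q7 7.7 world [0.5404 0.1184 0.0776]
grn [310 181  27  49 800] [322.1 207. ] [[-0.1442  0.1705]]
red [319 230  13  25 255] [325.1 242.8] [[-0.143   0.1549]]
crop origin 225 152
```

View pics/w13z.png

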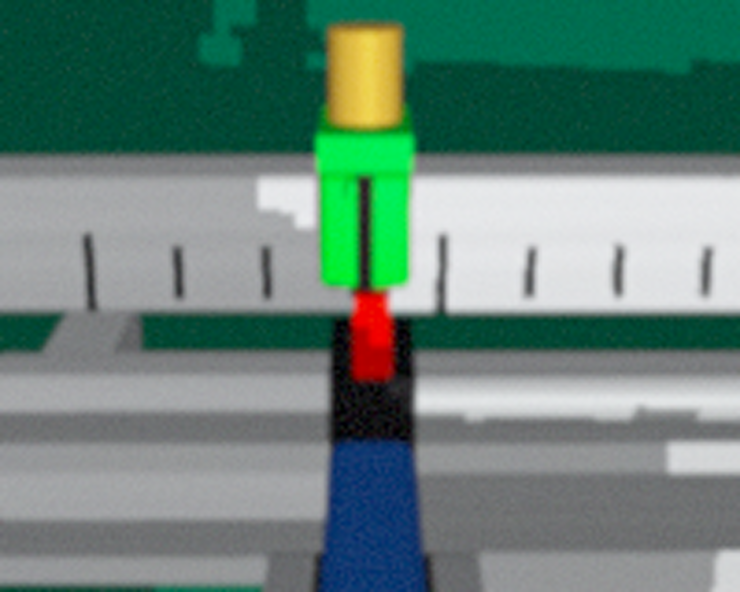

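View pics/t13.png

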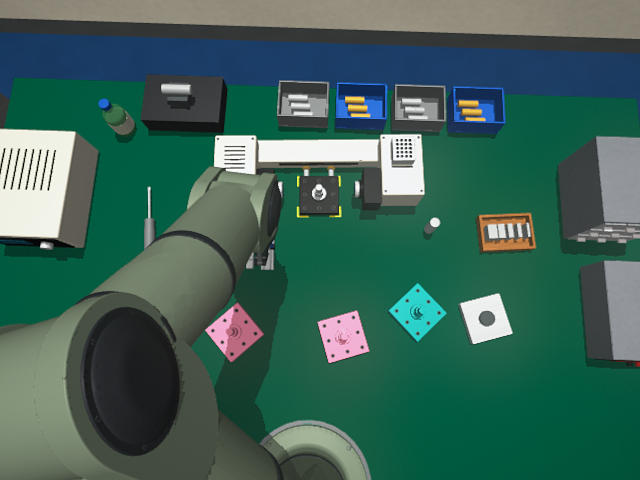

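```bash
python3 -c "
from h import *
st(); print(finish_job())"
```

```text
t 19.00 spotxy [-0.1436  0.1256] z 0.0776 jawang' -0.03 w 0.0092 F [8.9, -0.6, np.float64(-9.5)] q7 7.7 world [0.5403 0.1184 0.0776]
the job is handed in; nothing more can be done
None
```

I slid the black pallet onto the spot against both stop pins and pulled the slide out to the marker. I handed the job in at 19.0 s with the gripper still holding the tab. `finish_job()` gives no verdict, so this rests on my own checks.

**Pallet:** I pushed it with two fingers, first sideways and then forwards, without touching the shaft. It came up against the stops with about 9 N of push. Before the last 40 mm the wrist camera put its centre within about 1 mm across the gauge and within 1° of square. The later pictures show it flat, with its far edge at both pins and inside the yellow corners.

**Slide:** I closed on the tab with 60 N (jaws stopped at 9 mm) and pulled it about 49 mm. The last wrist pictures put the pointer 0.7 to 1.2 mm short of the black line, against 4 mm allowed. The reading held steady for over a second, with about 9 N of spring force at the wrist.

**Checks that disagreed or fell short:**
- **Vertical force:** The wrist showed about 9 N of leftover vertical force from the grip. It had reached 34 N during the pull, and I eased it.
- **Last correction:** A final nudge of about 0.6 mm towards the line did not visibly move the pointer.
- **Bystanders:** In the last top view the plug gauge, block case, spare pallet and the pink and turquoise look-alikes look unmoved, judged by eye. The ring gauge looked in place in the late wrist and scene pictures. The screwdriver and sample tray were partly or fully behind the arm in that view, so I could not fully check them.

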